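# Unbolt and open the tape safe

### The job

Open the grey tape safe with the fingertips only: press its spring catch right down with one fingertip, keep it held down while the other fingertip pushes the bolt's tab to the right until the bolt is fully drawn, and then let the catch spring back up. Then push the shutter by its ramp, away from the robot, until the well with the cassettes is fully open. Grasp and lift nothing, and leave the other things on the desk where they are.

Things in the scene. Friction and masses are not known exactly. Their poses are not given: they have to be found in the camera images.
- case: The tape safe, a grey steel case fixed to the desk at a new spot and angle each time. Origin at desk level; own x points away from the robot, y left. Case with the well: x -88..85, y 0..125, z 0..40 mm (rails to 50). Lock plate on its right: x -100..12, y -125..0, z 0..20. On it, along y, the catch (nearer the robot, centre line x -76) and the bolt (centre line x -20).
- catch_top (a point): Centre of the top of the spring catch: a flat dark steel plate 30 mm (safe's x) by 102 mm (safe's y), 5 mm thick, on two sprung posts. At rest it is 82 mm above the desk, at safe x -76, y -56.5. The point moves with it. A fingertip that presses it can slide along it.
- catch (a joint): How far the catch is pressed, m: 0 up, 0.014 at the bottom stop. Spring about 2 N at the top, 5 N at the bottom. Its tongue sits in a notch of the bolt, which is free once the catch is down by more than 0.006. Let go in mid-travel it rises to about 0.006, against the bolt; it comes fully up only with the bolt at either end.
- bolt_tab (a point): Middle of the left (+y) face of the bolt's upright steel tab, 84 mm above the desk, at safe x -20, y -40 when shut; moves with the bolt. Tab: 26 mm wide in x, 10 mm thick in y (to -y of this face), 58 to 100 mm above the desk. Bolt and staples under it reach 63 mm. From the tab's middle to the catch's centre line is 56 mm: one fingertip fits on the catch, the other beside the tab.
- bolt (a joint): How far the bolt is drawn, m, towards the safe's -y (right): 0 shut (its tip in the keeper on the shutter, locking it), 0.037 fully drawn at its stop. Friction about 1.5 N; stays where it is left. From about 0.035 the catch can spring up into the second notch.
- push_face (a point): Middle of the upright front (-x) face of the ramp on the shutter, 64 mm above the desk, at safe x -50, y 75 when shut; moves with the shutter. The face is 80 mm wide in y and rises from the shutter's top (46 mm above the desk) to 74 mm; the ramp slopes down behind it. In front of it lie 33 mm of flat shutter.
- shutter (a joint): How far the aluminium shutter over the well is slid open, m, along the safe's +x (away from the robot): 0 closed, 0.080 fully open at its stop. Friction about 1.5 N; stays where it is left. The bolt blocks it until drawn.
- tub: Bystander, loose: white plastic tub with a blue lid, 50 mm across, 56 mm high, standing to the right of the lock. Origin: centre of its underside.
- case_behind: Bystander, loose: beige closed cassette case 69x108x17 mm, lying behind the lock (beyond it from the robot). Origin: centre of its underside.
- block: Bystander, loose: white splicing block, 26x115x13 mm, lying to the left of the tape safe. Origin: centre of its underside.
- driver: Bystander, loose: red-handled screwdriver, 148 mm long, lying further left. Origin: centre of its underside.
- blue_case: Bystander, loose: blue patterned closed cassette case 69x108x17 mm, on the left of the desk. Origin: centre of its underside.
- marker: Bystander, loose: blue and white marker pen, 135 mm long, on the left of the desk. Origin: centre of its underside.

How it is judged (in metres and radians):
On the way, in this order (a step that is already met when the one before it is completed fails the run):
1. the catch is pressed down while the bolt is still shut (value of joint catch above 0.008 m and value of joint bolt below 0.006 m), for 0.1 s.
2. the bolt is fully drawn with the catch still held down (value of joint bolt above 0.033 m and value of joint catch above 0.007 m), for 0.05 s.
3. the catch has sprung up with the bolt drawn (value of joint bolt above 0.033 m and value of joint catch below 0.003 m), for 0.1 s.
At the end, for the whole second after the job is handed in: bolt drawn at least 33 of its 37 mm, catch up again within 3 mm, shutter open at least 73 of its 80 mm and at rest (all of step 3 and value of joint shutter above 0.073 m and velocity of joint shutter below 0.01 m/s); the robot touches nothing.
It fails at once if the catch is not held down while the bolt is on its way (value of joint bolt between 0.008 and 0.03 m and value of joint catch below 0.0068 m).
It fails at once if a bystander is pushed or lifted from its place by more than 25 mm (distance of any of tub, case_behind, block, driver, blue_case, marker from where it was at the start of the episode above 0.025 m).
It also fails if it takes over 43 s, if anything falls off the work surface, if the arm or the gripper's body presses on something with over 40 N, if the wrist force passes 120 N, or if a joint passes its speed limit or range.

### The arm

A 6-joint arm with a two-finger parallel gripper is mounted at the origin on a cart in front of the work surface, level with it; the furniture and walls round the work are solid. World frame = base frame: x ahead of the robot, y to its left, z up, the work surface at z = 0. Lengths are in m, angles in degrees, forces in N, time in s.
With the tool pointing down it reaches from about 0.325 to 0.85 m from the base axis. Payload 15.5 kg.
Tool frame: the origin (TCP) lies midway between the tips of the shut fingers; the grasp point (between the pads) lies 19 mm behind it; z points along the fingers, y is the line along which they close (so a half turn about z gives the same grasp; the last joint's range is limited). The gripper opens to 91 mm and grips with 3 to 60 N. Pads are 32 mm wide; open, the fingers measure 118 mm over their backs; the gripper's body (76 mm by 178 mm) begins 60 mm behind the grasp point.
Start: joints at [61.965, 28.281, 77.091, -0, 74.628, -5.472], TCP at [0.24, 0.577, 0.214] pointing down, gripper open.
Joint ranges: [-166.48, 166.48], [-47.26, 123.95], [12.59, 153.08], [-70.14, 250.14], [6.76, 159.57], [-176.63, 176.63]. Speed limits (degrees/s): [108.29, 108.29, 147.25, 172.46, 172.46, 172.46].

### API

Orientations are given as a 3x3 rotation matrix whose columns are the frame's x, y, z axes.
In Python, from bench import ctrl gives the robot as it stands. The module is installed in compiled form; this text tells all that it offers. Calls block until the motion is done:
- ctrl.goto(position, orientation): joint-space move of the TCP to a pose.
- ctrl.move_l(position, vel=0.15, ori=None, contact_N=None): straight line of the TCP; ori=None keeps the orientation; vel is the mean speed in m/s. With contact_N (N) it stops when the force on the tool has changed by that much, and returns True; else False.
- ctrl.movej(angles): joint-space move.
- ctrl.command_gripper(opening): opening from 0.0 (shut) to 1.0 (fully open); the grip force is fixed at half the most; returns when the fingers have stopped.
- ctrl.sleep(seconds).
- ctrl.ik(position, orientation): joint angles nearest the present ones, or None.
- ctrl.read_camera(name): name is "side" or "top"; returns the picture (420x560x3 uint8, blue, green, red); there is no depth.
- ctrl.camera_params(name): a dict with "fx", "fy", "cx", "cy" (pixels), "pose" (4x4, takes a point from camera to world coordinates). Camera axes: x right, y up, looking along -z (the intrinsics and any distortion apply to the point x, -y, -z); pixel columns grow to the right and rows downward; lengths in m; the calibration is good to about 2 mm. A picture is of the moment at which its call begins. camera_params takes no time and is no camera call.
A pose or a line that the arm cannot do raises ctrl.MotionError and nothing moves.
- ctrl.sign_off(): hands the job in; it is judged then, once.
Readings, each from a call of its own:
- ctrl.current_t(): time.
- ctrl.current_q(): joint angles.
- ctrl.current_dq(): joint speeds.
- ctrl.current_effort(): joint torques, N m.
- ctrl.current_tool_pos(): TCP position.
- ctrl.current_eef_rot(): TCP orientation.
- ctrl.current_contact_force(): force on the tool from outside, world axes, zero at the start.
- ctrl.current_wrist_torque(): the same for the moment, N m.
- ctrl.current_grip_width(): opening from 0.0 (shut) to 1.0 (fully open).
- ctrl.current_grasp_force(): force on a finger pad.
Only numpy, scipy, OpenCV 4.12 (cv2) and the standard library are available. Lean on these libraries where they do the work, as an engineer would, in place of code of your own. Each camera call takes 0.05 s, during which the arm holds its last target. There are 200 camera calls.

## Working session

There is one attempt and no reset: what is moved stays moved. The work goes in short steps, each a Python script; the robot and the scene stay as the last script left them, time stands still between calls to the robot, and variables do not carry over. Pictures are saved under pics/ and viewed, at most 10 in all, crops included, and the job is handed in when it is done.

```bash
mkdir -p pics; python3 - <<'E'
from bench import ctrl
import cv2,numpy as np
for n in("side","top"):
    cv2.imwrite(f"pics/{n}0.png",ctrl.read_camera(n)); p=ctrl.camera_params(n); print(n,{k:(np.round(v,4).tolist()) for k,v in p.items()})
print(ctrl.current_t(),ctrl.current_eef_rot())
E
```

```text
side {'fx': 393.1816, 'fy': 393.1816, 'cx': 282.1007, 'cy': 213.7683, 'pose': [[0.9771, 0.1341, -0.165, 0.3163], [-0.2122, 0.5663, -0.7964, -0.9464], [-0.0134, 0.8132, 0.5818, 0.7641], [0.0, 0.0, 0.0, 1.0]]}
top {'fx': 418.2434, 'fy': 418.2434, 'cx': 288.3628, 'cy': 209.3764, 'pose': [[-0.023, 0.9822, -0.1863, 0.3048], [-0.9996, -0.0252, -0.009, -0.0217], [-0.0135, 0.186, 0.9825, 1.0891], [0.0, 0.0, 0.0, 1.0]]}
0.1 [[-9.23470619e-01  3.83668775e-01 -5.35066268e-04]
 [ 3.83669130e-01  9.23470107e-01 -9.80036614e-04]
 [ 1.18108257e-04 -1.11032343e-03 -9.99999377e-01]]
```

View pics/top0.png

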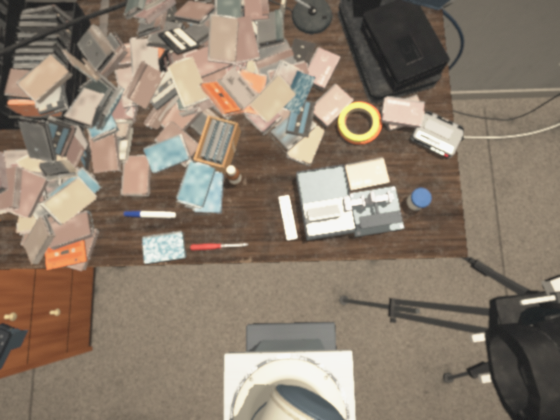

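View pics/side0.png

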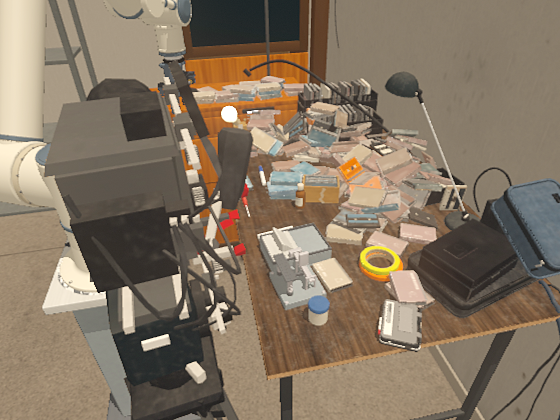

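The top view shows the safe at about (300-402, 168-240), with the lock on its right, the tub at (420,198) and the case behind at (367,173). In the side view the safe is at about (258-335, 225-305). I'll enlarge both.

```bash
python3 - <<'E'
import cv2
a=cv2.imread("pics/top0.png")[155:250,280:440]; b=cv2.imread("pics/side0.png")[215:325,245:365]
cv2.imwrite("pics/topc.png",cv2.resize(a,None,fx=5,fy=5,interpolation=cv2.INTER_CUBIC))
cv2.imwrite("pics/sidec.png",cv2.resize(b,None,fx=5,fy=5,interpolation=cv2.INTER_CUBIC))
E
```

```text
(no output)
```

View pics/topc.png

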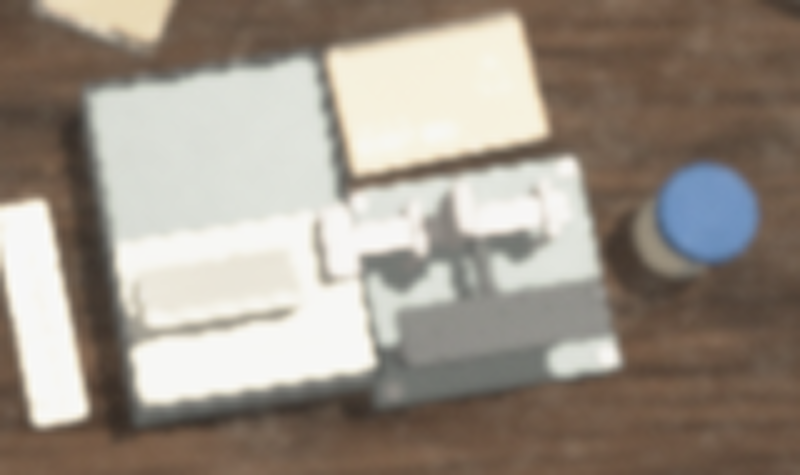

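View pics/sidec.png

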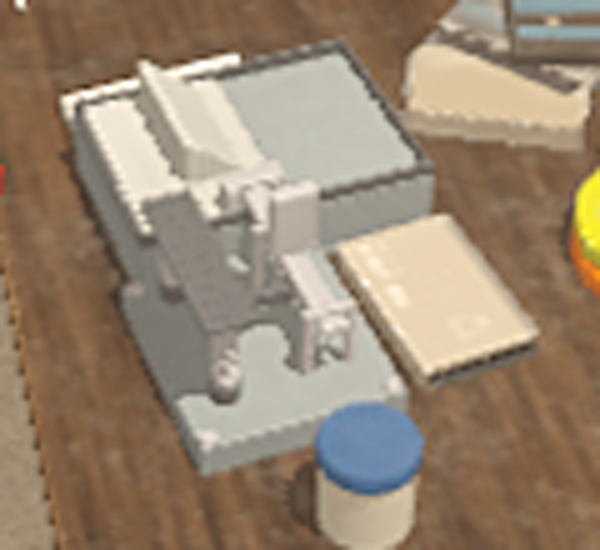

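The enlarged top view shows the dark catch plate with corners at about (398,312), (600,280), (612,332) and (408,365), and the lock-plate corners at (575,157), (622,368) and (375,408). In the side view the catch spans (145,203) to (258,318), and the tab stands at (272-318, 185-250). Next I'll fit the safe's pose by casting these onto planes at known heights.

```bash
cat > h.py <<'E'
from bench import ctrl
import numpy as np, cv2
def ray(cam,u,v,z):
    p=ctrl.camera_params(cam);T=np.array(p["pose"])
    d=T[:3,:3]@np.array([(u-p["cx"])/p["fx"],-(v-p["cy"])/p["fy"],-1.]);o=T[:3,3]
    return (o+d*(z-o[2])/d[2])
def proj(cam,P):
    p=ctrl.camera_params(cam);T=np.array(p["pose"]);c=T[:3,:3].T@(np.asarray(P)-T[:3,3])
    return p["cx"]-p["fx"]*c[0]/c[2],p["cy"]+p["fy"]*c[1]/c[2]
E
cat > fit.py <<'E'
from h import *
top=[(398,312,-61,-5.5,82),(600,280,-61,-107.5,82),(612,332,-91,-107.5,82),(408,365,-91,-5.5,82),(575,157,12,-125,20),(622,368,-100,-125,20),(375,408,-100,0,20)]
side=[(145,203,-91,-5.5,82),(190,190,-61,-5.5,82),(258,318,-61,-107.5,82),(203,332,-91,-107.5,82),(272,188,-33,-50,100),(318,183,-7,-50,100)]
def kab(A,B):
    a=A[:,0]+1j*A[:,1];b=B[:,0]+1j*B[:,1];ac=a-a.mean();bc=b-b.mean()
    th=np.angle((bc*ac.conj()).sum());t=b.mean()-np.exp(1j*th)*a.mean()
    r=b-np.exp(1j*th)*a-t
    return np.degrees(th),[t.real,t.imag],np.round(1000*np.c_[r.real,r.imag],1)
def pts(L,cam,o):
    A=np.array([[x/1e3,y/1e3] for _,_,x,y,_ in L])
    B=np.array([ray(cam,(U+.5)/5-.5+o[0],(V+.5)/5-.5+o[1],z/1e3)[:2] for U,V,_,_,z in L]);return A,B
A1,B1=pts(top,"top",(280,155));A2,B2=pts(side,"side",(245,215))
for A,B in((A1,B1),(A2,B2),(np.r_[A1,A2],np.r_[B1,B2])):
    th,t,r=kab(A,B);print(th,t,r.tolist())
for n,(U,V) in dict(tub=(707,215)).items(): print(n,ray("top",U/5+280,V/5+155,.056))
E
python3 fit.py
```

```text
7.722815656057171 [np.float64(0.533521267750419), np.float64(-0.16951588913379267)] [[-1.4, -1.5], [-1.7, 0.3], [2.2, 0.4], [2.2, -0.9], [0.5, 0.0], [-0.5, -1.1], [-1.3, 2.7]]
8.708220280555738 [np.float64(0.5339049463547121), np.float64(-0.16552425265888648)] [[4.2, -3.9], [-0.5, -3.7], [-3.8, -2.0], [-2.2, -0.6], [2.0, 7.9], [0.2, 2.3]]
8.087738957960187 [np.float64(0.5337447145709755), np.float64(-0.16771074204147496)] [[-1.7, -2.9], [-2.7, -1.2], [1.2, -0.9], [1.9, -2.1], [-0.5, -1.9], [-1.6, -2.4], [-1.6, 1.6], [4.6, -2.6], [-0.2, -2.2], [-2.4, -0.3], [-0.7, 0.8], [2.8, 9.8], [0.9, 4.5]]
tub [ 0.52125822 -0.34763499  0.056     ]
```

The pose is consistent: about 7.8°, origin near (0.5335, -0.169). I'll check it with projected marks while moving above the lock.

```bash
cat >> h.py <<'E'
th=np.radians(7.8);ex=np.array([np.cos(th),np.sin(th),0]);ey=np.array([-np.sin(th),np.cos(th),0]);O=np.array([.5335,-.1685,0])
def S(x,y,z): return O+ex*x/1e3+ey*y/1e3+np.array([0,0,z/1e3])
def R(s): 
    y=s*ex;z=np.array([0,0,-1.]);return np.c_[np.cross(y,z),y,z]
def loc():
    p=np.array(ctrl.current_tool_pos())-O;return np.round([p@ex*1e3,p@ey*1e3,p[2]*1e3],1)
E
python3 - <<'E'
from h import *
im=cv2.resize(cv2.imread("pics/side0.png")[215:325,245:365],None,fx=5,fy=5,interpolation=cv2.INTER_CUBIC)
def m(x,y,z,c):
    u,v=proj("side",S(x,y,z));cv2.circle(im,(int((u-245+.5)*5),int((v-215+.5)*5)),4,c,-1)
for x in(-91,-61):
  for y in(-5.5,-107.5): m(x,y,82,(0,0,255))
for x in(-33,-7):
  for y in(-40,-50):
    for z in (58,100): m(x,y,z,(0,255,0) if y==-40 else (255,0,0))
for y in(35,115): m(-50,y,74,(255,0,255)); m(-50,y,46,(255,0,255))
for z in(63,): m(-20,-36,z,(0,255,255));m(-20,-2,z,(0,255,255))
cv2.imwrite("pics/m.png",im)
q0=np.array(ctrl.current_q());best=None
for s in(1,-1):
    q=ctrl.ik(S(-48,-17,170),R(s));print(s,None if q is None else np.round(q,1))
    if q is not None and (best is None or abs(np.array(q)-q0).max()<best[0]): best=(abs(np.array(q)-q0).max(),s)
s=best[1];open("s.txt","w").write(str(s))
ctrl.command_gripper(.467)
ctrl.goto(S(-48,-17,170),R(s));print(s,loc(),ctrl.current_grip_width(),ctrl.current_contact_force(),ctrl.current_t())
ctrl.move_l(S(-48,-17,115))
im2=ctrl.read_camera("side")[170:325,215:375]
cv2.imwrite("pics/m2.png",cv2.resize(im2,None,fx=3.8,fy=3.8,interpolation=cv2.INTER_CUBIC))
E
```

```text
1 [-28.   23.2  94.4  -0.   62.4 -35.8]
-1 [-28.   23.2  94.4  -0.   62.4 144.2]
1 [-47.7 -16.5 170. ] 0.4678315401515746 [-0.66664136 -0.23215244 -0.41902651] 3.8167
```

View pics/m.png

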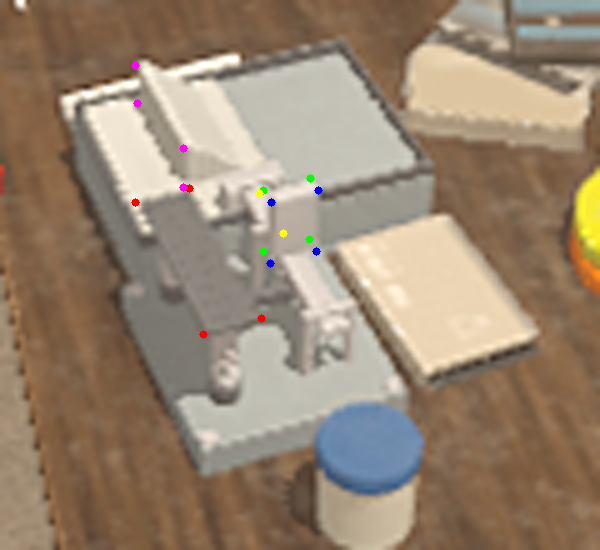

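View pics/m2.png

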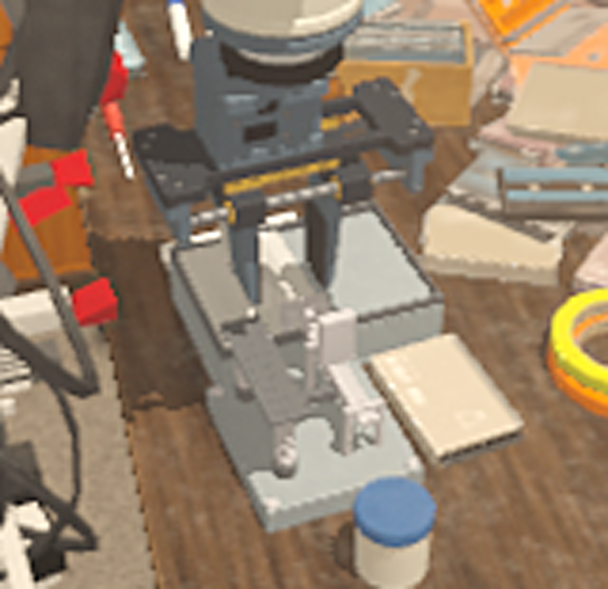

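The projected marks match to a few mm, though the tab may sit about 4 mm further left than marked. The fingers straddle the catch and tab lines as planned. I'll come down a little further left and press with contact sensing.

```bash
python3 - <<'E'
from h import *
print(proj("top",S(-20,-40,100)))
ctrl.move_l(S(-48,-13,106)); f0=np.array(ctrl.current_contact_force())
print("c",ctrl.move_l(S(-48,-13,74),vel=.03,contact_N=1.6),loc(),np.array(ctrl.current_contact_force())-f0,ctrl.current_t())
E
```

```text
(np.float64(370.13401183044635), np.float64(196.4303287467829))
c True [-48.3 -12.8  78. ] [ 1.59202653 -0.47424951  1.19351133] 5.4833
```

```bash
python3 - <<'E'
from h import *
ctrl.sleep(.2)
for z in (78,76,74,72,70.5):
    ctrl.move_l(S(-48,-13,z),vel=.03);ctrl.sleep(.1);print(loc(),np.round(ctrl.current_contact_force(),2))
cv2.imwrite("pics/p.png",cv2.resize(ctrl.read_camera("side")[190:310,230:370],None,fx=5,fy=5,interpolation=cv2.INTER_CUBIC))
print(ctrl.current_t())
E
```

```text
[-48.1 -12.9  78. ] [-1.15  0.01  2.18]
[-48.1 -13.   75.9] [-1.67  0.72  2.88]
[-48. -13.  74.] [-0.64  1.22  2.48]
[-48. -13.  72.] [-0.89  0.87  4.56]
[-48.  -13.   70.5] [-2.01  1.31  3.79]
7.4833
```

View pics/p.png

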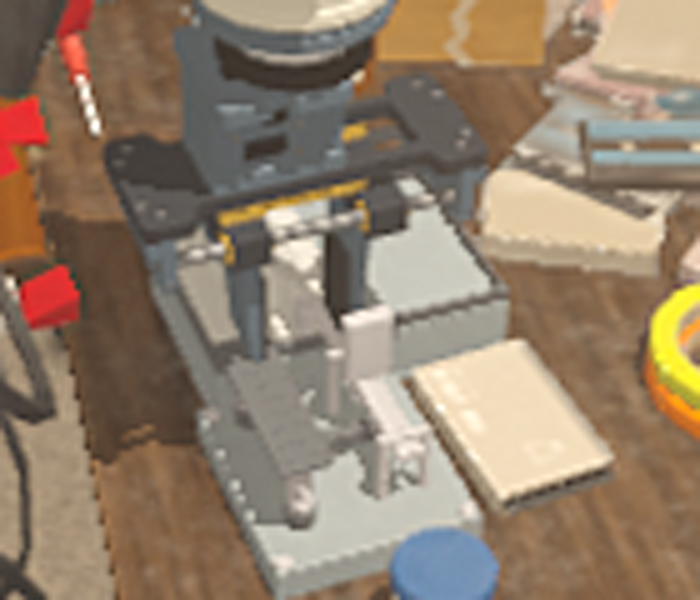

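The left finger presses the catch's left end at (248,350) and the plate is visibly lower. The right finger stands beside the tab at (345,290). The force of about 4 N agrees with roughly 11.5 mm of travel. Now I'll draw the bolt.

```bash
python3 - <<'E'
from h import *
ctrl.move_l(S(-48,-13,69),vel=.03);ctrl.sleep(.2);print(loc(),np.round(ctrl.current_contact_force(),2))
for y in(-20,-30,-40,-50,-56):
    c=ctrl.move_l(S(-48,y,69),vel=.04,contact_N=15);f=np.array(ctrl.current_contact_force());print(c,loc(),np.round([f@ex,f@ey,f[2]],1))
    if c: break
c=c or ctrl.move_l(S(-48,-72,69),vel=.02,contact_N=9);ctrl.sleep(.2);f=np.array(ctrl.current_contact_force());print(c,loc(),np.round([f@ex,f@ey,f[2]],1),ctrl.current_t())
E
```

```text
[-48. -13.  69.] [-2.17  0.59  4.73]
False [-47.9 -20.7  69.1] [-1.1 -2.2  4.8]
False [-48.  -30.3  69. ] [-2.2 -1.3  4.4]
False [-48.  -40.2  69. ] [-1.7 -1.3  3.8]
False [-48.  -50.2  69. ] [-3.  -0.6  3.7]
False [-48.  -56.1  69. ] [-1.8  0.2  4.2]
True [-48.1 -59.4  68.9] [1.1 3.4 7.1] 10.3667
```

```bash
python3 - <<'E'
from h import *
c=ctrl.move_l(S(-48,-66,69),vel=.02,contact_N=12);print(loc());ctrl.sleep(.2);f=np.array(ctrl.current_contact_force());print(c,loc(),np.round([f@ex,f@ey,f[2]],1),ctrl.current_t())
cv2.imwrite("pics/b.png",cv2.resize(ctrl.read_camera("side")[190:310,230:370],None,fx=5,fy=5,interpolation=cv2.INTER_CUBIC))
E
```

```text
[-48.1 -59.4  68.9]
True [-48.2 -59.5  68.9] [0.3 3.8 7.7] 10.775
```

View pics/b.png

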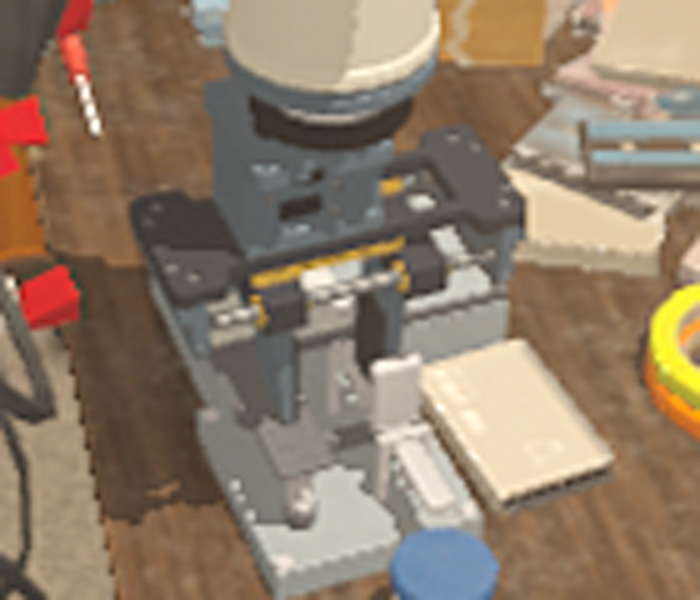

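The tab has moved from (370,330) to (397,390), and the bolt is at a hard stop: 12 N moved it only 0.1 mm. I'll release the catch straight up, check it, and then push the shutter.

```bash
python3 - <<'E'
from h import *
ctrl.move_l(S(-48,-59,90),vel=.05);ctrl.sleep(.2)
ctrl.move_l(S(-48,-56,135));
ctrl.command_gripper(0)
ctrl.move_l(S(-73,75,130)); 
ctrl.sleep(.1);f0=np.array(ctrl.current_contact_force())
cv2.imwrite("pics/r.png",cv2.resize(ctrl.read_camera("side")[190:310,230:370],None,fx=5,fy=5,interpolation=cv2.INTER_CUBIC))
print("down contact",ctrl.move_l(S(-73,75,57),vel=.08,contact_N=8),loc(),np.array(ctrl.current_contact_force())-f0,ctrl.current_t())
E
```

```text
down contact False [-72.8  74.9  57.3] [-0.79445323  0.73417879 -0.95595821] 15.0583
```

View pics/r.png

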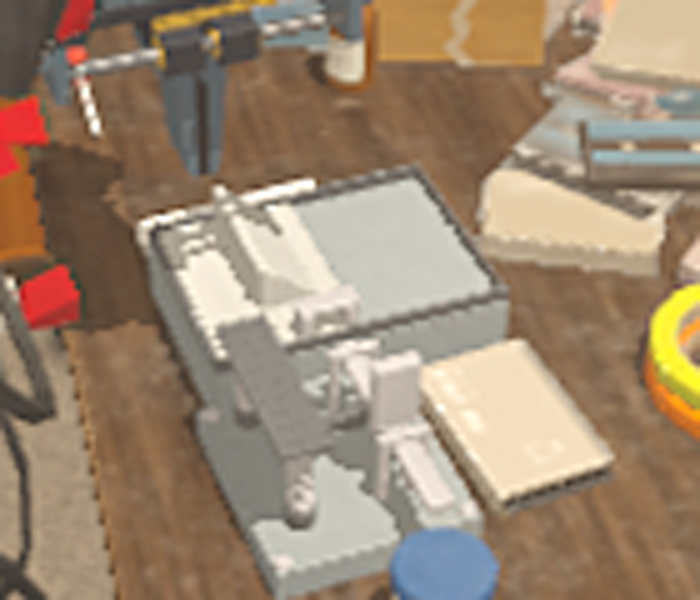

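The catch is back up, with its top at about (235,320)-(330,450). The bolt is clear of the keeper at (325,310), and the tab stays drawn at (397,390). Now the shutter.

```bash
python3 - <<'E'
from h import *
c=ctrl.move_l(S(5,75,57),vel=.06,contact_N=20);print(c,loc())
if not c: c=ctrl.move_l(S(28,75,57),vel=.02,contact_N=10)
ctrl.sleep(.2);f=np.array(ctrl.current_contact_force());print(c,loc(),np.round([f@ex,f@ey,f[2]],1),ctrl.current_t())
E
```

```text
False [ 4.8 75.  57. ]
True [19.5 75.3 56.5] [ 0.6  0.1 -0.2] 17.4833
```

```bash
python3 - <<'E'
from h import *
c=ctrl.move_l(S(30,75,57),vel=.02,contact_N=12);print(c,loc())
ctrl.move_l(S(8,75,57),vel=.06);ctrl.move_l(S(0,75,160));ctrl.move_l(S(-60,160,230))
cv2.imwrite("pics/e.png",cv2.resize(ctrl.read_camera("side")[190:310,230:370],None,fx=5,fy=5,interpolation=cv2.INTER_CUBIC));print(ctrl.current_t())
E
```

```text
True [19.4 75.6 56.1]
19.9667
```

View pics/e.png

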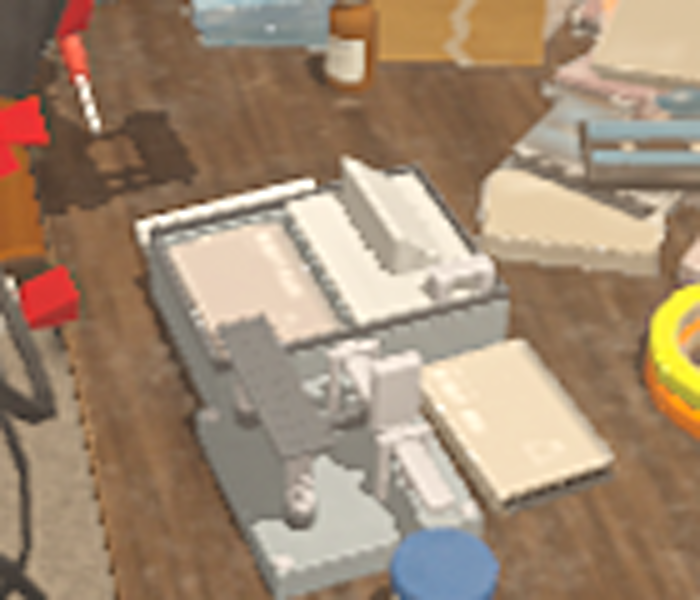

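The shutter is at its far stop with the ramp at about (345-430, 160-270), and the well is open with cassettes visible at (170-340, 230-340). The catch is up, the bolt is drawn and the tub and the case behind the lock, the bystanders in view, have not moved.

```bash
python3 -c "
from bench import ctrl
print(ctrl.sign_off())"
```

```text
the job is handed in; nothing more can be done
None
```

I opened the tape safe with the fingertips and handed the job in at about 20 s of the 43 s: the bolt is drawn, the catch is back up and the shutter is at its far stop; the hand-in gave no verdict.

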